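Weigh out steel chill discs beside the ice block

TASK

The clear ice block is already on the pan of the dial scale: make up the cold load for the lunch cooler by gently pushing the steel chill discs along their lane, past the sprung catch and off the end into the pan, until the needle comes to rest between the two bold marks on the dial. Watch the dial after each disc, since the ice block's weight is not known; leave the discs not needed lying flat in the lane. Do not lift discs out, do not touch the pan or the ice block, and leave the bowl, mug and everything else alone.

Things in the scene. Friction and masses are not known exactly. Their poses are not given: they have to be found in the camera images.
- station: Fixed weighing station on a wooden base board: an aluminium lane and, in front of its lip, a dial scale. Origin: on the bench (z = 0) below the sprung catch, on the lane's centre line; local z up, lane along local y, discs are fed towards local -y. The scale's pan covers local y -16 to -221 mm, x -82 to +82 mm; the dial stands on the pan's +x side.
- lane_lip (a point): middle of the lane floor's front edge (local y = -13 mm, 160 mm above the bench), where discs drop into the pan once their centre is some mm past it. The lane is 37.6 mm wide between side walls only 8 mm high, with nothing above it
- lane_end (a point): middle of the lane floor's open rear edge (local y = +270 mm, 160 mm above the bench); no wall here, so a closed gripper can enter the lane behind the last disc
- catch (a joint): sprung catch: upright round steel pin, 10 mm thick, 11 mm tall, in the lane's +x wall at local y = 0. Value in m: 0 = standing 5 mm into the lane, grows as a disc presses it back (3 to 5 mm as the disc passes; 3 N preload + 0.6 N/mm). A disc meets it when its centre is at local y of 11 to 14 mm; pushing past takes some 3 to 10 N.
- dial (a point): centre of the scale's white dial, 120 mm across, facing up and leaning 35 degrees towards local +x; it carries a dark needle 48 mm long, fine ticks every 0.2 rad and two bold marks, 0.50 rad apart
- needle (a joint): reading of the dial in rad, clockwise growing with the load: 0 with the pan empty, about 0.36 rad per 100 g, so each disc adds 0.36 to 0.44 rad. The two bold marks are at 2.14 and 2.64 rad. It follows the pan and settles about 1 s after a change.
- pan (a joint): sinking of the scale's rectangular steel pan in m, 0 when empty, 19.6 mm per kg (the ice block alone is 4 to 8 mm). The pan's floor lies 85 mm above the bench when empty, its rim 23 mm higher; on the lane's side it has a 66 mm high back with a slanting plate that leads discs down from the lip.
- ice: clear plastic ice block, 110 x 55 x 45 mm, 0.21 to 0.42 kg (not known beforehand), lying on the far half of the pan; origin in the centre of its underside
- disc0: plain steel chill disc, 36 mm across, 14 mm thick, about 112 g, lying flat in the lane, number 1 of five counted from the lip; small gaps lie between the discs at the start; origin in the centre of its underside
- disc1: plain steel chill disc, 36 mm across, 14 mm thick, about 112 g, lying flat in the lane, number 2 of five counted from the lip; small gaps lie between the discs at the start; origin in the centre of its underside
- disc2: plain steel chill disc, 36 mm across, 14 mm thick, about 112 g, lying flat in the lane, number 3 of five counted from the lip; small gaps lie between the discs at the start; origin in the centre of its underside
- disc3: plain steel chill disc, 36 mm across, 14 mm thick, about 112 g, lying flat in the lane, number 4 of five counted from the lip; small gaps lie between the discs at the start; origin in the centre of its underside
- disc4: plain steel chill disc, 36 mm across, 14 mm thick, about 112 g, lying flat in the lane, number 5 of five counted from the lip; small gaps lie between the discs at the start; origin in the centre of its underside
- bowl: bystander: white ceramic pinch bowl, 84 mm across, 40 mm high, on the bench; origin in the centre of its underside
- mug: bystander: ceramic mug, 80 mm across, 90 mm high, on the bench; origin in the centre of its underside

How it is judged (in metres and radians):
At the end, for the whole second after the job is handed in: The needle rests between the two bold marks (2.14 to 2.64 rad, each mark's width of 0.03 rad allowed), the ice block is still in the pan, every disc is either down in the pan or lying flat on the lane (within 0.15 rad), and all discs are at rest (value of joint needle between 2.11 and 2.67 rad and z of ice in the frame of station below 0.125 m and y of ice in the frame of station below -0.05 m and ((z of disc0 in the frame of station below 0.145 m and y of disc0 in the frame of station below -0.017 m) or (z of disc0 in the frame of station above 0.155 m and angle between disc0's own z axis and vertical below 0.15 rad and y of disc0 in the frame of station above -0.013 m)) and ((z of disc1 in the frame of station below 0.145 m and y of disc1 in the frame of station below -0.017 m) or (z of disc1 in the frame of station above 0.155 m and angle between disc1's own z axis and vertical below 0.15 rad and y of disc1 in the frame of station above -0.013 m)) and ((z of disc2 in the frame of station below 0.145 m and y of disc2 in the frame of station below -0.017 m) or (z of disc2 in the frame of station above 0.155 m and angle between disc2's own z axis and vertical below 0.15 rad and y of disc2 in the frame of station above -0.013 m)) and ((z of disc3 in the frame of station below 0.145 m and y of disc3 in the frame of station below -0.017 m) or (z of disc3 in the frame of station above 0.155 m and angle between disc3's own z axis and vertical below 0.15 rad and y of disc3 in the frame of station above -0.013 m)) and ((z of disc4 in the frame of station below 0.145 m and y of disc4 in the frame of station below -0.017 m) or (z of disc4 in the frame of station above 0.155 m and angle between disc4's own z axis and vertical below 0.15 rad and y of disc4 in the frame of station above -0.013 m)) and linear speed of each of disc0, disc1, disc2, disc3, disc4 below 0.03 m/s); the robot touches nothing.
It fails at once if a disc is lifted more than 25 mm out of the lane (z of any of disc0, disc1, disc2, disc3, disc4 in the frame of station above 0.185 m).
It fails at once if the fingers press on a disc with more than 25 N (contact force between the fingers and disc0 above 25 N or contact force between the fingers and disc1 above 25 N or contact force between the fingers and disc2 above 25 N or contact force between the fingers and disc3 above 25 N or contact force between the fingers and disc4 above 25 N).
It fails at once if a disc falls onto the bench (height (world z) of any of disc0, disc1, disc2, disc3, disc4 below 0.05 m).
It fails at once if the robot touches the pan or the ice block (contact force between any of the fingers, the arm and pan above 1 N or contact force between any of the fingers, the arm and ice above 1 N).
It fails at once if the bowl or the mug is moved by more than 15 mm (distance of any of bowl, mug from where it was at the start of the episode above 0.015 m).
It also fails if it takes over 72 s, if anything falls off the work surface, if the arm or the gripper's body presses on something with over 40 N, if the wrist force passes 120 N, or if a joint passes its speed limit or range.

ROBOT

A 6-joint arm with a two-finger parallel gripper is mounted at the origin on the work surface. World frame = base frame: x ahead of the robot, y to its left, z up, the work surface at z = 0. Lengths are in mm, angles in degrees, forces in N, time in s.
With the tool pointing down it reaches from about 325 to 775 mm from the base axis. Payload 5.5 kg.
Tool frame: the origin (TCP) lies between the finger pads; the fingertips stand 8 mm ahead of it and the grasp point (between the pads) lies 11 mm behind it; z points along the fingers, y is the line along which they close (so a half turn about z gives the same grasp; the last joint's range is limited). The gripper opens to 85 mm and grips with 20 to 120 N. Pads are 22 mm wide; open, the fingers measure 114 mm over their backs; the gripper's body (76 mm by 85 mm) begins 54 mm behind the grasp point. The pads swing forward as they close: fully open they stand 13 mm farther back than shut.
Start: joints at [-79.853, 5.22, 70.514, -0, 104.267, -3.249], TCP at [139.004, -583.69, 239.275] pointing down, gripper open.
Joint ranges: [-164.24, 164.24], [-49.07, 125.15], [9.68, 141.18], [-86.29, 266.29], [3.28, 154.24], [-151.56, 151.56]. Speed limits (degrees/s): [147.25, 147.25, 172.46, 180, 180, 180].

INTERFACE

Orientations are given as [roll, pitch, yaw] about the fixed x, y, z axes, in that order (R = Rz(yaw) Ry(pitch) Rx(roll)).
In Python, from workcell import readout, cams, workorder gives the robot as it stands. The module is installed in compiled form; this text tells all that it offers.
- The arm moves only by the tool servo_tool, never from a script. Its argument "commands" is a list of rows, each an object of numbers: "tx", "ty", "tz": the shift along the tool's x, y, z in m; "wx", "wy", "wz": the turn, a rotation vector about the tool's x, y, z in degrees; "gripper": the finger opening in m, from 0 to 0.0854. In form: [{"tx": .., "ty": .., "tz": .., "wx": .., "wy": .., "wz": .., "gripper": ..}, ...]. A call has 1 to 12 rows; each row shifts and turns the commanded pose from where the row before left it, along the tool's axes as they then stand; what a row does not reach is not made up. A row lasts 1/8 s, in which the tool goes at most 62.5 mm and 10.7 degrees, less where a joint would pass 70% of its speed; a pose out of reach is approached as far as the arm can. A call is refused whole if a number of a shift passes 0.0625 or a number of a turn 10.7, either way. A call with a gripper value outside its range is refused whole. The fingers move at their own pace and stop on an object; the grip force is fixed at half the most. Time passes only in rows, so rows that do not move let the fingers close. It gives the time, the measured TCP pose, the force, the opening and the grip force at its end, in the units of the state.
- readout.get_state(): the state, without advancing time (a new reading comes with each control period).
- cams.grab_frame(name): name is "side" or "top"; returns a dict with "color" (400x640x3 uint8, red, green, blue), "K" (3x3 intrinsics, pixels), "k1" (the pictures are not rectified: a ray, as slopes to the right and down, at radius r is drawn at 1 + k1 r^2 times it, then the intrinsics apply), "view" (4x4, takes a point from world to camera coordinates). Camera axes: x right, y down, z forward; pixel columns grow to the right and rows downward; lengths in mm; the calibration is good to about 2 mm. A picture is of the moment at which its call begins. There is no depth.
- workorder.finish_job(): hands the job in; it is judged then, once.
The state is a dict: "clock": time; "joints": joint angles; "qvel": joint speeds; "effort": joint torques, N m; "tcp_pos": TCP position; "tcp_rot": TCP orientation; "wrist_force": force on the tool from outside, world axes, zero at the start; "wrist_torque": the same for the moment, N m; "opening": finger opening in mm; "gripper_force": force on a finger pad.
Only numpy, scipy, OpenCV 4.12 (cv2) and the standard library are available. Lean on these libraries where they do the work, as an engineer would, in place of code of your own. Each camera call takes 0.05 s, during which the arm holds its last target. There are 200 camera calls.

## Working session

There is one attempt and no reset: what is moved stays moved. The work goes in short steps, Python scripts to look and compute and a tool call to move; the robot and the scene stay as the last step left them, time stands still between calls to the robot, and variables do not carry over. Pictures are saved under pics/ and viewed, at most 10 in all, crops included, and the job is handed in when it is done.

Besides the shell and the picture viewer there is one more tool, called after "Request:" in YAML: its name, and indented under it one key for each argument. servo_tool: Moves the arm, as the interface text tells. Its arguments: {"type":"object","properties":{"commands":{"type":"array"}},"required":["commands"]}

```bash
mkdir -p pics
cat > h.py <<'E'
import numpy as np, cv2
from workcell import readout, cams, workorder
def grab(n,fn=None):
    f=cams.grab_frame(n)
    if fn: cv2.imwrite('pics/'+fn,f['color'][:,:,::-1])
    return f
def ray(f,u,v):
    K=np.array(f['K']);T=np.array(f['view']);k=f['k1']
    d=np.array([(u-K[0,2])/K[0,0],(v-K[1,2])/K[1,1]]);s=d.copy()
    for _ in range(20): s=d/(1+k*(s@s))
    R=T[:3,:3];return -R.T@T[:3,3],R.T@np.array([s[0],s[1],1])
def onz(f,u,v,z):
    o,d=ray(f,u,v);return o+d*(z-o[2])/d[2]
def proj(f,p):
    K=np.array(f['K']);T=np.array(f['view'])
    c=T[:3,:3]@np.array(p)+T[:3,3];s=c[:2]/c[2];s=s*(1+f['k1']*(s@s))
    return K[0,0]*s[0]+K[0,2],K[1,1]*s[1]+K[1,2]
E
python3 - <<'E'
from h import *
for n in('side','top'):
    f=grab(n,n+'0.png');print(n,f['K'],f['k1'],f['view'])
print(readout.get_state())
E
```

```text
side [[493.70937327   0.         316.95013281]
 [  0.         493.70937327 196.60679129]
 [  0.           0.           1.        ]] -0.08248473271440417 [[-7.41869075e-01 -6.70542766e-01 -1.63522883e-03  3.83080134e+02]
 [-5.25444098e-01  5.82847689e-01 -6.19836326e-01  4.28182056e+02]
 [ 4.16579854e-01 -4.58978180e-01 -7.84729415e-01  1.33253856e+03]
 [ 0.00000000e+00  0.00000000e+00  0.00000000e+00  1.00000000e+00]]
top [[447.15666251   0.         326.75542718]
 [  0.         447.15666251 196.26623224]
 [  0.           0.           1.        ]] -0.0641436671331304 [[ 2.44868940e-02 -9.99662389e-01 -8.68912536e-03 -8.46386640e+01]
 [-9.94012955e-01 -2.34208712e-02 -1.06722573e-01  6.03898337e+02]
 [ 1.06483035e-01  1.12504075e-02 -9.94250870e-01  1.11652651e+03]
 [ 0.00000000e+00  0.00000000e+00  0.00000000e+00  1.00000000e+00]]
{'clock': 0.1, 'joints': array([-7.98522438e+01,  5.25927995e+00,  7.05762377e+01, -2.77516838e-03,
        1.04265556e+02, -3.24764425e+00]), 'qvel': array([ 0.07841629, -0.08780561, -0.19019969, -0.07568782,  0.0632323 ,
        0.03297515]), 'effort': array([ 2.96551450e-03, -4.60216641e+01, -4.19217539e+01, -2.22999518e-05,
        1.05669335e-02,  2.89752052e-06]), 'tcp_pos': array([ 138.95346674, -583.44397265,  238.24644821]), 'tcp_rot': array([-1.79898936e+02, -3.03950726e-03,  1.33947163e+01]), 'wrist_force': array([-0.30537323,  0.54189458,  0.42559247]), 'wrist_torque': array([-0.02745483,  0.01312996, -0.01151056]), 'gripper_force': 0.0, 'opening': 85.23770051577111}
```

View pics/top0.png

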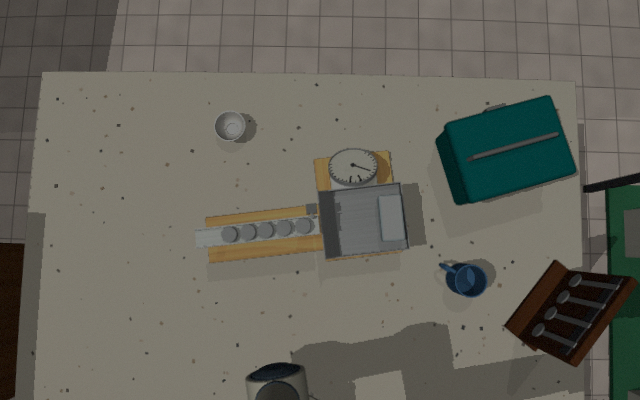

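View pics/side0.png

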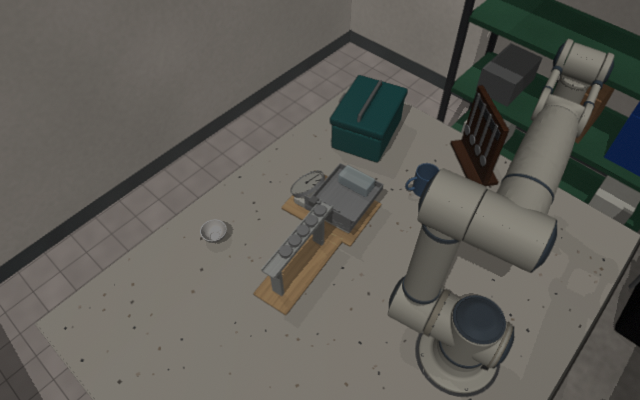

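The top view shows the lane from its rear end at (196,238) to the lip at about (320,222), with discs at roughly (230,234) to (304,226). The dial is at (353,166) and the ice block at (392,217). In the side view the lane is clear of the arm. Next I enlarge the lane and the dial.

Run:
```python
from h import *
f=grab('top')
im=f['color'][:,:,::-1]
c=cv2.resize(im[140:270,185:425],None,fx=3.3,fy=3.3,interpolation=cv2.INTER_CUBIC)
c=cv2.convertScaleAbs(c,alpha=1.5)
g=cv2.cvtColor(c,cv2.COLOR_BGR2GRAY)
h=cv2.HoughCircles(g[200:360,:450],cv2.HOUGH_GRADIENT,1,40,param1=80,param2=18,minRadius=22,maxRadius=32)
P=[]
for x,y,r in sorted(h[0].tolist()) if h is not None else []:
    u,v=x/3.3+185,(y+200)/3.3+140; p=onz(f,u,v,174); P.append(p[:2])
    print(round(u,1),round(v,1),r/3.3,p.round(1)); cv2.circle(c,(int(x),int(y+200)),int(r),(0,255,0),1)
for q in((196,238),(195,230),(197,246),(320,222)): print(q,onz(f,*q,160).round(1))
cv2.imwrite('pics/crop1.png',c)
```

```text
228.5 234.1 7.787879019072562 [500.1 146.4 174. ]
247.6 232.0 7.454545570142342 [506.  103.5 174. ]
265.8 230.8 8.484848484848484 [509.8  62.8 174. ]
302.4 226.2 7.454545570142342 [522. -19. 174.]
(196, 238) [489.5 223.8 160. ]
(195, 230) [507.6 227.1 160. ]
(197, 246) [471.4 220.6 160. ]
(320, 222) [533.  -57.7 160. ]
```

View pics/crop1.png

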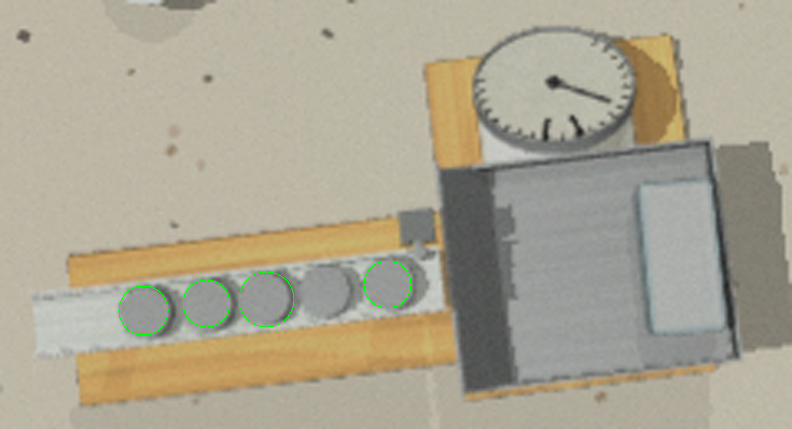

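The crop shows all five discs, with the lip at crop (442,278), the catch at (423,248), the ice block at (680,255) and nothing else on the pan. The dial's hub is at crop (553,82) and the needle tip at (610,101). The bold marks are at (577,125) and (546,130), so the needle reads about 1.4. Next I refine the station frame and write the dial reader.

```bash
cat >> h.py <<'E'
def crop(x,y): return x/3.3+185,y/3.3+140
def frame():
    f=cams.grab_frame('top'); return f
YAW=np.radians(7.5)
def dial(f,zc=150,verbose=0):
    g=cv2.GaussianBlur(cv2.cvtColor(f['color'],cv2.COLOR_RGB2GRAY),(0,0),.5).astype(np.float32)
    C=onz(f,*crop(553,82),zc)
    X=np.array([np.cos(YAW),np.sin(YAW),0]);Y=np.array([-np.sin(YAW),np.cos(YAW),0]);t=np.radians(35)
    E2=np.cos(t)*X-np.sin(t)*np.array([0,0,1])   # uphill-in-plane -> local +x side is lower
    ph=np.radians(np.arange(0,360,1.))
    def prof(r0,r1):
        o=np.zeros(len(ph))
        for i,a in enumerate(ph):
            q=np.array([proj(f,C+r*(np.cos(a)*-Y-np.sin(a)*E2)) for r in np.linspace(r0,r1,12)],np.float32)
            o[i]=cv2.remap(g,q[:,0:1],q[:,1:2],cv2.INTER_CUBIC).mean()
        return o
    return prof(15,40),prof(42,55)
def needle(f,zc=150,mark=None):
    n,m=dial(f,zc)
    def cen(p,lo,hi):
        a=np.arange(lo,hi); w=np.clip(np.median(p)-15-p[a%360],0,None)
        return (a*w).sum()/w.sum() if w.sum()>0 else None
    k=int(np.argmin(n)); return cen(n,k-8,k+9),n,m
E
python3 - <<'E'
from h import *
f=cams.grab_frame('top');s=cams.grab_frame('side')
for n,q in dict(rl=(33,293),rr=(37,356),fl=(440,247),fr=(445,308)).items(): print(n,onz(f,*crop(*q),168).round(1))
d=np.array([onz(f,*crop(*q),174)[:2] for q in((145,310),(207,303),(266,297),(327,292),(388,284))])
vx,vy,x0,y0=cv2.fitLine(d.astype(np.float32),cv2.DIST_L2,0,.01,.01).ravel();print(d.round(1),vx,vy,x0,y0,np.degrees(np.arctan2(vx,-vy)))
# triangulate dial hub
o1,d1=ray(f,*crop(553,82));o2,d2=ray(s,307,184)
A=np.c_[d1,-d2];t=np.linalg.lstsq(A,o2-o1,rcond=None)[0];print('hub',(o1+t[0]*d1).round(),(o2+t[1]*d2).round())
a,n,m=needle(f);print(a);print([(i,int(m[i])) for i in range(270,360,2)])
print(np.argsort(m)[:25])
E
```

```text
rl [510.1 224.8 168. ]
rr [467.3 219.7 168. ]
fl [548.6 -53.7 168. ]
fr [507.2 -58.2 168. ]
[[500.5 145.3]
 [506.4 103.2]
 [511.5  63.2]
 [515.9  21.9]
 [522.3 -19.3]] 0.12839215 -0.9917235 511.30063 62.853912 7.37669
hub [ 685. -134.   52.] [ 683. -136.   52.]
32.85890212439291
[(270, 113), (272, 113), (274, 113), (276, 114), (278, 115), (280, 115), (282, 114), (284, 113), (286, 113), (288, 113), (290, 114), (292, 114), (294, 114), (296, 115), (298, 115), (300, 114), (302, 115), (304, 115), (306, 114), (308, 112), (310, 106), (312, 100), (314, 106), (316, 112), (318, 115), (320, 111), (322, 102), (324, 96), (326, 99), (328, 109), (330, 114), (332, 112), (334, 108), (336, 104), (338, 106), (340, 114), (342, 116), (344, 111), (346, 104), (348, 101), (350, 103), (352, 109), (354, 111), (356, 109), (358, 106)]
[104  77 105  76  78 103  75  79 106 102  74  80 107  73 101  35  34  81
  36 324 108 325  33 323  46]
```

Request:
servo_tool:
  commands:
    - {"tz": -0.06, "wz": 5.8, "gripper": 0}
    - {"tx": 0.036, "ty": -0.04}
    - {"tx": 0.036, "ty": -0.04}
    - {"tx": 0.036, "ty": -0.04}
    - {"tx": 0.036, "ty": -0.04}
    - {"tx": 0.036, "ty": -0.04}
    - {"tx": 0.036, "ty": -0.04}
    - {"tx": 0.036, "ty": -0.04}
    - {"tx": 0.036, "ty": -0.04}
    - {"tx": 0.036, "ty": -0.04}
    - {"tx": 0.036, "ty": -0.04}
    - {"tx": 0.036, "ty": -0.04}

```text
validation failed for argument at $.co...
```

Request:
servo_tool:
  commands:
    - {"tx": 0.01, "ty": -0.048}
    - {"tx": 0.01, "ty": -0.048}
    - {"tx": 0.01, "ty": -0.048}
    - {"tx": 0.01, "ty": -0.048}
    - {"tx": 0.01, "ty": -0.048}
    - {"tx": 0.008, "ty": -0.048}
    - {}
    - {}

```text
validation failed for argument at $.co...
```

The rows probably need every field, so I'll test that with one full row.

Request:
servo_tool:
  commands:
    - {"tx": 0.0, "ty": 0.0, "tz": -0.06, "wx": 0.0, "wy": 0.0, "wz": 5.8, "gripper": 0.0}

```text
clock: 0.38
tcp_pos: [138.6, -581.4, 290.6]
tcp_rot: [-179.0, 0.0, 7.5]
wrist_force: [0.5, -0.8, 0.5]
opening: 69.9
gripper_force: 0.0
```

Request:
servo_tool:
  commands:
    - {"tx": 0.036, "ty": -0.04, "tz": 0, "wx": 0, "wy": 0, "wz": 0, "gripper": 0}
    - {"tx": 0.036, "ty": -0.04, "tz": 0, "wx": 0, "wy": 0, "wz": 0, "gripper": 0}
    - {"tx": 0.036, "ty": -0.04, "tz": 0, "wx": 0, "wy": 0, "wz": 0, "gripper": 0}
    - {"tx": 0.036, "ty": -0.04, "tz": 0, "wx": 0, "wy": 0, "wz": 0, "gripper": 0}
    - {"tx": 0.036, "ty": -0.04, "tz": 0, "wx": 0, "wy": 0, "wz": 0, "gripper": 0}
    - {"tx": 0.036, "ty": -0.04, "tz": 0, "wx": 0, "wy": 0, "wz": 0, "gripper": 0}
    - {"tx": 0.036, "ty": -0.04, "tz": 0, "wx": 0, "wy": 0, "wz": 0, "gripper": 0}
    - {"tx": 0.036, "ty": -0.04, "tz": 0, "wx": 0, "wy": 0, "wz": 0, "gripper": 0}
    - {"tx": 0.036, "ty": -0.04, "tz": 0, "wx": 0, "wy": 0, "wz": 0, "gripper": 0}
    - {"tx": 0.036, "ty": -0.04, "tz": 0, "wx": 0, "wy": 0, "wz": 0, "gripper": 0}
    - {"tx": 0.036, "ty": -0.04, "tz": 0, "wx": 0, "wy": 0, "wz": 0, "gripper": 0}

```text
clock: 1.75
tcp_pos: [474.1, -93.6, 299.4]
tcp_rot: [180.0, -0.0, 7.6]
wrist_force: [0.7, -1.2, 0.7]
opening: -0.2
gripper_force: 0.0
```

Request:
servo_tool:
  commands:
    - {"tx": 0.01, "ty": -0.048, "tz": 0, "wx": 0, "wy": 0, "wz": 0, "gripper": 0}
    - {"tx": 0.01, "ty": -0.048, "tz": 0, "wx": 0, "wy": 0, "wz": 0, "gripper": 0}
    - {"tx": 0.01, "ty": -0.048, "tz": 0, "wx": 0, "wy": 0, "wz": 0, "gripper": 0}
    - {"tx": 0.01, "ty": -0.048, "tz": 0, "wx": 0, "wy": 0, "wz": 0, "gripper": 0}
    - {"tx": 0.01, "ty": -0.048, "tz": 0, "wx": 0, "wy": 0, "wz": 0, "gripper": 0}
    - {"tx": 0.008, "ty": -0.048, "tz": 0, "wx": 0, "wy": 0, "wz": 0, "gripper": 0}
    - {"tx": 0, "ty": 0, "tz": 0, "wx": 0, "wy": 0, "wz": 0, "gripper": 0}
    - {"tx": 0, "ty": 0, "tz": 0, "wx": 0, "wy": 0, "wz": 0, "gripper": 0}
    - {"tx": 0, "ty": 0, "tz": 0, "wx": 0, "wy": 0, "wz": 0, "gripper": 0}

```text
clock: 2.88
tcp_pos: [493.0, 196.8, 299.5]
tcp_rot: [180.0, -0.0, 7.5]
wrist_force: [0.2, -0.2, -0.0]
opening: 0.1
gripper_force: 0.0
```

Request:
servo_tool:
  commands:
    - {"tx": 0, "ty": 0, "tz": 0.04, "wx": 0, "wy": 0, "wz": 0, "gripper": 0}
    - {"tx": 0, "ty": 0, "tz": 0.04, "wx": 0, "wy": 0, "wz": 0, "gripper": 0}
    - {"tx": 0, "ty": 0, "tz": 0.02, "wx": 0, "wy": 0, "wz": 0, "gripper": 0}
    - {"tx": 0, "ty": 0, "tz": 0, "wx": 0, "wy": 0, "wz": 0, "gripper": 0}
    - {"tx": 0, "ty": 0, "tz": 0, "wx": 0, "wy": 0, "wz": 0, "gripper": 0}

```text
clock: 3.5
tcp_pos: [493.5, 197.8, 201.4]
tcp_rot: [-180.0, -0.2, 7.6]
wrist_force: [-0.5, -1.2, 1.2]
opening: 0.1
gripper_force: 0.0
```

Run:
```python
from h import *
f=grab('side');im=cv2.convertScaleAbs(f['color'][:,:,::-1],alpha=1.5)
c=cv2.resize(im[150:320,200:400],None,fx=3,fy=3,interpolation=cv2.INTER_CUBIC)
g=grab('top');t=cv2.convertScaleAbs(g['color'][:,:,::-1],alpha=1.5)
cv2.imwrite('pics/s2.png',c)
print(proj(f,readout.get_state()['tcp_pos']))
```

```text
(np.float64(272.5195765319661), np.float64(257.5294870365834))
```

View pics/s2.png

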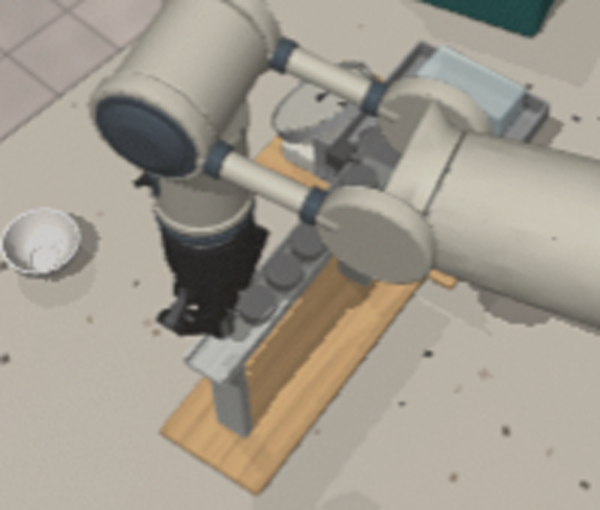

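The gripper hangs over the lane's rear stretch. Its tips are near crop (205,330), clear of the last disc at (258,303). I'll lower it slowly.

Request:
servo_tool:
  commands:
    - {"tx": 0, "ty": 0, "tz": 0.01, "wx": 0, "wy": 0, "wz": 0, "gripper": 0}
    - {"tx": 0, "ty": 0, "tz": 0.01, "wx": 0, "wy": 0, "wz": 0, "gripper": 0}
    - {"tx": 0, "ty": 0, "tz": 0.005, "wx": 0, "wy": 0, "wz": 0, "gripper": 0}
    - {"tx": 0, "ty": 0, "tz": 0.002, "wx": 0, "wy": 0, "wz": 0, "gripper": 0}
    - {"tx": 0, "ty": 0, "tz": 0, "wx": 0, "wy": 0, "wz": 0, "gripper": 0}
    - {"tx": 0, "ty": 0, "tz": 0, "wx": 0, "wy": 0, "wz": 0, "gripper": 0}

```text
clock: 4.35
tcp_pos: [492.9, 198.0, 172.6]
tcp_rot: [-180.0, -0.0, 7.6]
wrist_force: [0.2, -0.0, -0.4]
opening: -0.2
gripper_force: 0.0
```

Request:
servo_tool:
  commands:
    - {"tx": 0, "ty": 0.004, "tz": 0, "wx": 0, "wy": 0, "wz": 0, "gripper": 0}
    - {"tx": 0, "ty": 0.004, "tz": 0, "wx": 0, "wy": 0, "wz": 0, "gripper": 0}
    - {"tx": 0, "ty": 0.004, "tz": 0, "wx": 0, "wy": 0, "wz": 0, "gripper": 0}
    - {"tx": 0, "ty": 0.004, "tz": 0, "wx": 0, "wy": 0, "wz": 0, "gripper": 0}
    - {"tx": 0, "ty": 0.004, "tz": 0, "wx": 0, "wy": 0, "wz": 0, "gripper": 0}
    - {"tx": 0, "ty": 0.004, "tz": 0, "wx": 0, "wy": 0, "wz": 0, "gripper": 0}
    - {"tx": 0, "ty": 0.004, "tz": 0, "wx": 0, "wy": 0, "wz": 0, "gripper": 0}
    - {"tx": 0, "ty": 0.004, "tz": 0, "wx": 0, "wy": 0, "wz": 0, "gripper": 0}
    - {"tx": 0, "ty": 0.004, "tz": 0, "wx": 0, "wy": 0, "wz": 0, "gripper": 0}
    - {"tx": 0, "ty": 0.004, "tz": 0, "wx": 0, "wy": 0, "wz": 0, "gripper": 0}

```text
clock: 5.6
tcp_pos: [498.1, 158.2, 172.3]
tcp_rot: [-180.0, -0.0, 7.6]
wrist_force: [0.3, 1.0, -0.8]
opening: 0.0
gripper_force: 0.7
```

```bash
cat >> h.py <<'E'
def look(fn):
    f=grab('top');im=cv2.convertScaleAbs(f['color'][:,:,::-1],alpha=1.5)
    cv2.imwrite('pics/'+fn,cv2.resize(im[140:270,185:425],None,fx=3.3,fy=3.3,interpolation=cv2.INTER_CUBIC))
    read(f)
def read(f):
    a,n,m=needle(f,52); w=lambda lo,hi:(lambda i,v:(i*v).sum()/v.sum())(np.arange(lo,hi),np.clip(108-m[lo:hi],0,None))
    m1,m2=w(68,86),w(95,114)
    print('clock',readout.get_state()['clock'],'needle',a,'marks',m1,m2,'reading',2.39+np.radians(a-(m1+m2)/2),'darkness',n.min())
E
python3 -c "from h import *; look('t3.png')"
```

```text
clock 5.65 needle 34.780301060728824 marks 76.5938396420677 104.57960714481682 reading 1.4159941865356562 darkness 68.909423828125
```

View pics/t3.png

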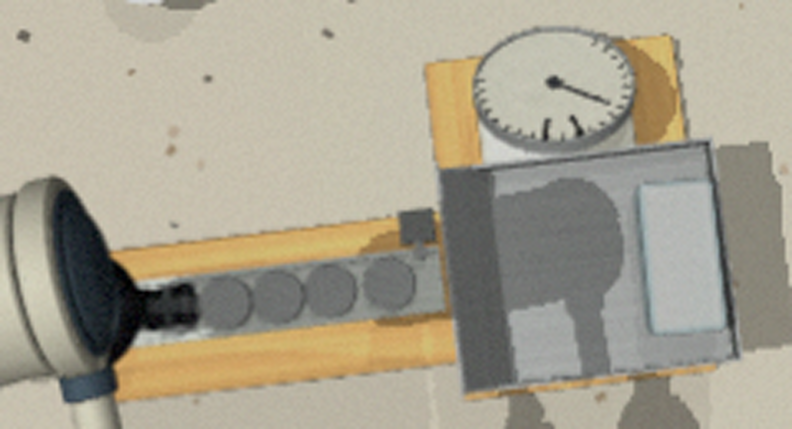

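The finger is now pushing behind disc 4, and the train is closed up except for a small gap to disc 0 at crop (388,283). The needle reads about 1.41. I'll push on slowly.

Request:
servo_tool:
  commands:
    - {"tx": 0, "ty": 0.002, "tz": 0, "wx": 0, "wy": 0, "wz": 0, "gripper": 0}
    - {"tx": 0, "ty": 0.002, "tz": 0, "wx": 0, "wy": 0, "wz": 0, "gripper": 0}
    - {"tx": 0, "ty": 0.002, "tz": 0, "wx": 0, "wy": 0, "wz": 0, "gripper": 0}
    - {"tx": 0, "ty": 0.002, "tz": 0, "wx": 0, "wy": 0, "wz": 0, "gripper": 0}
    - {"tx": 0, "ty": 0.002, "tz": 0, "wx": 0, "wy": 0, "wz": 0, "gripper": 0}
    - {"tx": 0, "ty": 0.002, "tz": 0, "wx": 0, "wy": 0, "wz": 0, "gripper": 0}
    - {"tx": 0, "ty": 0.002, "tz": 0, "wx": 0, "wy": 0, "wz": 0, "gripper": 0}
    - {"tx": 0, "ty": 0.002, "tz": 0, "wx": 0, "wy": 0, "wz": 0, "gripper": 0}

```text
clock: 6.65
tcp_pos: [500.2, 142.6, 172.3]
tcp_rot: [-180.0, -0.0, 7.6]
wrist_force: [-0.4, 5.0, 0.5]
opening: 0.0
gripper_force: 2.5
```

Request:
servo_tool:
  commands:
    - {"tx": 0, "ty": 0.001, "tz": 0, "wx": 0, "wy": 0, "wz": 0, "gripper": 0}
    - {"tx": 0, "ty": 0.001, "tz": 0, "wx": 0, "wy": 0, "wz": 0, "gripper": 0}
    - {"tx": 0, "ty": 0.001, "tz": 0, "wx": 0, "wy": 0, "wz": 0, "gripper": 0}
    - {"tx": 0, "ty": 0.001, "tz": 0, "wx": 0, "wy": 0, "wz": 0, "gripper": 0}

```text
clock: 7.15
tcp_pos: [500.6, 139.7, 172.5]
tcp_rot: [-179.9, -0.0, 7.7]
wrist_force: [-1.5, 7.1, 0.2]
opening: 0.3
gripper_force: 3.2
```

Request:
servo_tool:
  commands:
    - {"tx": 0, "ty": 0.001, "tz": 0, "wx": 0, "wy": 0, "wz": 0, "gripper": 0}
    - {"tx": 0, "ty": 0.001, "tz": 0, "wx": 0, "wy": 0, "wz": 0, "gripper": 0}
    - {"tx": 0, "ty": 0.001, "tz": 0, "wx": 0, "wy": 0, "wz": 0, "gripper": 0}
    - {"tx": 0, "ty": 0.001, "tz": 0, "wx": 0, "wy": 0, "wz": 0, "gripper": 0}

```text
clock: 7.65
tcp_pos: [501.1, 135.6, 172.5]
tcp_rot: [-179.9, -0.0, 7.7]
wrist_force: [-0.8, 6.1, -0.2]
opening: -0.1
gripper_force: 3.0
```

Request:
servo_tool:
  commands:
    - {"tx": 0, "ty": 0.001, "tz": 0, "wx": 0, "wy": 0, "wz": 0, "gripper": 0}
    - {"tx": 0, "ty": 0.001, "tz": 0, "wx": 0, "wy": 0, "wz": 0, "gripper": 0}
    - {"tx": 0, "ty": 0.001, "tz": 0, "wx": 0, "wy": 0, "wz": 0, "gripper": 0}
    - {"tx": 0, "ty": 0.001, "tz": 0, "wx": 0, "wy": 0, "wz": 0, "gripper": 0}

```text
clock: 8.15
tcp_pos: [501.7, 131.4, 172.4]
tcp_rot: [-179.9, -0.0, 7.7]
wrist_force: [0.0, 5.6, 0.5]
opening: 0.1
gripper_force: 2.6
```

```bash
python3 -c "from h import *; look('t4.png')"
```

```text
clock 8.2 needle 34.73026299330908 marks 76.59019048792793 104.56912581596868 reading 1.4152441692343647 darkness 69.14249420166016
```

Request:
servo_tool:
  commands:
    - {"tx": 0, "ty": 0.0015, "tz": 0, "wx": 0, "wy": 0, "wz": 0, "gripper": 0}
    - {"tx": 0, "ty": 0.0015, "tz": 0, "wx": 0, "wy": 0, "wz": 0, "gripper": 0}
    - {"tx": 0, "ty": 0.0015, "tz": 0, "wx": 0, "wy": 0, "wz": 0, "gripper": 0}
    - {"tx": 0, "ty": 0.0015, "tz": 0, "wx": 0, "wy": 0, "wz": 0, "gripper": 0}
    - {"tx": 0, "ty": 0.0015, "tz": 0, "wx": 0, "wy": 0, "wz": 0, "gripper": 0}
    - {"tx": 0, "ty": 0.0015, "tz": 0, "wx": 0, "wy": 0, "wz": 0, "gripper": 0}
    - {"tx": 0, "ty": 0.0015, "tz": 0, "wx": 0, "wy": 0, "wz": 0, "gripper": 0}
    - {"tx": 0, "ty": 0.0015, "tz": 0, "wx": 0, "wy": 0, "wz": 0, "gripper": 0}

```text
clock: 9.2
tcp_pos: [503.4, 118.3, 172.2]
tcp_rot: [180.0, 0.0, 7.6]
wrist_force: [0.6, 1.6, -0.0]
opening: 0.1
gripper_force: 0.9
```

```bash
python3 -c "from h import *; look('t5.png')"
```

```text
clock 9.25 needle 34.75659477292879 marks 76.57164716539154 104.55877203986542 reading 1.4159559202444063 darkness 69.75279235839844
```

View pics/t5.png

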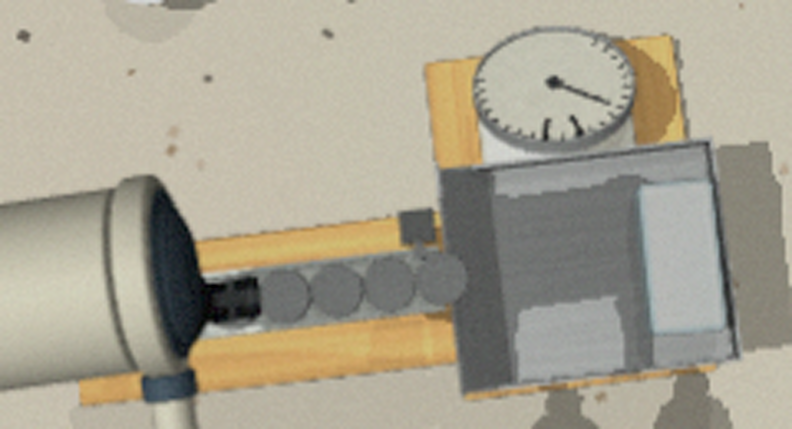

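Disc 0, at crop (441,278), is past the catch and just at the lip. It needs a few mm more.

Request:
servo_tool:
  commands:
    - {"tx": 0, "ty": 0.001, "tz": 0, "wx": 0, "wy": 0, "wz": 0, "gripper": 0}
    - {"tx": 0, "ty": 0.001, "tz": 0, "wx": 0, "wy": 0, "wz": 0, "gripper": 0}
    - {"tx": 0, "ty": 0.001, "tz": 0, "wx": 0, "wy": 0, "wz": 0, "gripper": 0}
    - {"tx": 0, "ty": 0.001, "tz": 0, "wx": 0, "wy": 0, "wz": 0, "gripper": 0}
    - {"tx": 0, "ty": 0.001, "tz": 0, "wx": 0, "wy": 0, "wz": 0, "gripper": 0}
    - {"tx": 0, "ty": 0.001, "tz": 0, "wx": 0, "wy": 0, "wz": 0, "gripper": 0}
    - {"tx": 0, "ty": 0, "tz": 0, "wx": 0, "wy": 0, "wz": 0, "gripper": 0}
    - {"tx": 0, "ty": 0, "tz": 0, "wx": 0, "wy": 0, "wz": 0, "gripper": 0}
    - {"tx": 0, "ty": 0, "tz": 0, "wx": 0, "wy": 0, "wz": 0, "gripper": 0}
    - {"tx": 0, "ty": 0, "tz": 0, "wx": 0, "wy": 0, "wz": 0, "gripper": 0}

```text
clock: 10.5
tcp_pos: [504.2, 112.6, 172.3]
tcp_rot: [180.0, -0.0, 7.6]
wrist_force: [-0.6, -0.0, 0.1]
opening: -0.1
gripper_force: 0.3
```

```bash
python3 -c "from h import *; look('t6.png')"
```

```text
clock 10.55 needle 56.292083212317586 marks 76.60174347625914 104.57875491368998 reading 1.7913840762071196 darkness 66.32355499267578
```

Disc 0 has dropped in and the needle reads about 1.79. Now disc 1.

Request:
servo_tool:
  commands:
    - {"tx": 0, "ty": 0.0015, "tz": 0, "wx": 0, "wy": 0, "wz": 0, "gripper": 0}
    - {"tx": 0, "ty": 0.0015, "tz": 0, "wx": 0, "wy": 0, "wz": 0, "gripper": 0}
    - {"tx": 0, "ty": 0.001, "tz": 0, "wx": 0, "wy": 0, "wz": 0, "gripper": 0}
    - {"tx": 0, "ty": 0.001, "tz": 0, "wx": 0, "wy": 0, "wz": 0, "gripper": 0}
    - {"tx": 0, "ty": 0.001, "tz": 0, "wx": 0, "wy": 0, "wz": 0, "gripper": 0}
    - {"tx": 0, "ty": 0.001, "tz": 0, "wx": 0, "wy": 0, "wz": 0, "gripper": 0}
    - {"tx": 0, "ty": 0.001, "tz": 0, "wx": 0, "wy": 0, "wz": 0, "gripper": 0}
    - {"tx": 0, "ty": 0.001, "tz": 0, "wx": 0, "wy": 0, "wz": 0, "gripper": 0}
    - {"tx": 0, "ty": 0.001, "tz": 0, "wx": 0, "wy": 0, "wz": 0, "gripper": 0}
    - {"tx": 0, "ty": 0.001, "tz": 0, "wx": 0, "wy": 0, "wz": 0, "gripper": 0}

```text
clock: 11.8
tcp_pos: [505.5, 102.9, 172.4]
tcp_rot: [-179.9, -0.0, 7.7]
wrist_force: [-1.5, 7.5, 1.0]
opening: -0.0
gripper_force: 3.0
```

Request:
servo_tool:
  commands:
    - {"tx": 0, "ty": 0.001, "tz": 0, "wx": 0, "wy": 0, "wz": 0, "gripper": 0}
    - {"tx": 0, "ty": 0.001, "tz": 0, "wx": 0, "wy": 0, "wz": 0, "gripper": 0}
    - {"tx": 0, "ty": 0.001, "tz": 0, "wx": 0, "wy": 0, "wz": 0, "gripper": 0}
    - {"tx": 0, "ty": 0.001, "tz": 0, "wx": 0, "wy": 0, "wz": 0, "gripper": 0}
    - {"tx": 0, "ty": 0.001, "tz": 0, "wx": 0, "wy": 0, "wz": 0, "gripper": 0}
    - {"tx": 0, "ty": 0.001, "tz": 0, "wx": 0, "wy": 0, "wz": 0, "gripper": 0}
    - {"tx": 0, "ty": 0.001, "tz": 0, "wx": 0, "wy": 0, "wz": 0, "gripper": 0}
    - {"tx": 0, "ty": 0.001, "tz": 0, "wx": 0, "wy": 0, "wz": 0, "gripper": 0}

```text
clock: 12.8
tcp_pos: [506.6, 94.5, 172.4]
tcp_rot: [-179.9, -0.0, 7.6]
wrist_force: [-0.7, 4.9, -0.2]
opening: -0.2
gripper_force: 2.3
```

```bash
python3 -c "from h import *; look('t7.png')"
```

```text
clock 12.85 needle 56.314756564620915 marks 76.57969005194066 104.60087433078058 reading 1.7917792249616995 darkness 66.37920379638672
```

Request:
servo_tool:
  commands:
    - {"tx": 0, "ty": 0.0015, "tz": 0, "wx": 0, "wy": 0, "wz": 0, "gripper": 0}
    - {"tx": 0, "ty": 0.0015, "tz": 0, "wx": 0, "wy": 0, "wz": 0, "gripper": 0}
    - {"tx": 0, "ty": 0.0015, "tz": 0, "wx": 0, "wy": 0, "wz": 0, "gripper": 0}
    - {"tx": 0, "ty": 0.0015, "tz": 0, "wx": 0, "wy": 0, "wz": 0, "gripper": 0}
    - {"tx": 0, "ty": 0.0015, "tz": 0, "wx": 0, "wy": 0, "wz": 0, "gripper": 0}
    - {"tx": 0, "ty": 0.0015, "tz": 0, "wx": 0, "wy": 0, "wz": 0, "gripper": 0}
    - {"tx": 0, "ty": 0.0015, "tz": 0, "wx": 0, "wy": 0, "wz": 0, "gripper": 0}
    - {"tx": 0, "ty": 0.0015, "tz": 0, "wx": 0, "wy": 0, "wz": 0, "gripper": 0}
    - {"tx": 0, "ty": 0.0015, "tz": 0, "wx": 0, "wy": 0, "wz": 0, "gripper": 0}
    - {"tx": 0, "ty": 0.001, "tz": 0, "wx": 0, "wy": 0, "wz": 0, "gripper": 0}
    - {"tx": 0, "ty": 0.001, "tz": 0, "wx": 0, "wy": 0, "wz": 0, "gripper": 0}
    - {"tx": 0, "ty": 0.001, "tz": 0, "wx": 0, "wy": 0, "wz": 0, "gripper": 0}

```text
clock: 14.35
tcp_pos: [508.9, 77.4, 172.3]
tcp_rot: [180.0, -0.0, 7.6]
wrist_force: [-0.1, 1.7, -0.0]
opening: -0.2
gripper_force: 0.5
```

Request:
servo_tool:
  commands:
    - {"tx": 0, "ty": 0.001, "tz": 0, "wx": 0, "wy": 0, "wz": 0, "gripper": 0}
    - {"tx": 0, "ty": 0, "tz": 0, "wx": 0, "wy": 0, "wz": 0, "gripper": 0}
    - {"tx": 0, "ty": 0, "tz": 0, "wx": 0, "wy": 0, "wz": 0, "gripper": 0}
    - {"tx": 0, "ty": 0, "tz": 0, "wx": 0, "wy": 0, "wz": 0, "gripper": 0}
    - {"tx": 0, "ty": 0, "tz": 0, "wx": 0, "wy": 0, "wz": 0, "gripper": 0}
    - {"tx": 0, "ty": 0, "tz": 0, "wx": 0, "wy": 0, "wz": 0, "gripper": 0}
    - {"tx": 0, "ty": 0, "tz": 0, "wx": 0, "wy": 0, "wz": 0, "gripper": 0}
    - {"tx": 0, "ty": 0, "tz": 0, "wx": 0, "wy": 0, "wz": 0, "gripper": 0}

```text
clock: 15.35
tcp_pos: [509.0, 76.5, 172.3]
tcp_rot: [180.0, 0.0, 7.6]
wrist_force: [0.1, 0.2, -0.5]
opening: 0.3
gripper_force: 0.1
```

```bash
python3 -c "from h import *; look('t8.png')"
```

```text
clock 15.4 needle 80.8812637876604 marks 77.52584212608093 104.57566066533244 reading 2.2125089579988297 darkness 63.9139518737793
```

View pics/t8.png

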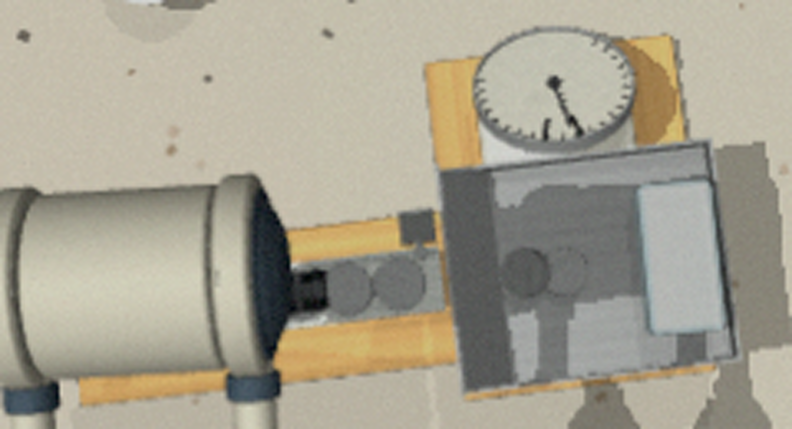

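Both discs lie flat in the pan, at crop (525,272) and (567,270). Discs 2 to 4 are still in the lane behind the catch, the first of them at (400,283). The needle reads about 2.21, between the marks. A third disc would take it to about 2.61, close to the upper limit, so I stop here, withdraw and re-check.

Request:
servo_tool:
  commands:
    - {"tx": 0, "ty": -0.004, "tz": 0, "wx": 0, "wy": 0, "wz": 0, "gripper": 0}
    - {"tx": 0, "ty": -0.006, "tz": 0, "wx": 0, "wy": 0, "wz": 0, "gripper": 0}
    - {"tx": 0, "ty": 0, "tz": -0.02, "wx": 0, "wy": 0, "wz": 0, "gripper": 0}
    - {"tx": 0, "ty": 0, "tz": -0.04, "wx": 0, "wy": 0, "wz": 0, "gripper": 0}
    - {"tx": 0, "ty": -0.04, "tz": -0.05, "wx": 0, "wy": 0, "wz": 0, "gripper": 0}
    - {"tx": 0, "ty": -0.05, "tz": 0, "wx": 0, "wy": 0, "wz": 0, "gripper": 0}
    - {"tx": 0, "ty": -0.05, "tz": 0, "wx": 0, "wy": 0, "wz": 0, "gripper": 0}
    - {"tx": 0, "ty": -0.05, "tz": 0, "wx": 0, "wy": 0, "wz": 0, "gripper": 0}
    - {"tx": 0, "ty": 0, "tz": 0, "wx": 0, "wy": 0, "wz": 0, "gripper": 0}
    - {"tx": 0, "ty": 0, "tz": 0, "wx": 0, "wy": 0, "wz": 0, "gripper": 0}
    - {"tx": 0, "ty": 0, "tz": 0, "wx": 0, "wy": 0, "wz": 0, "gripper": 0}
    - {"tx": 0, "ty": 0, "tz": 0, "wx": 0, "wy": 0, "wz": 0, "gripper": 0}

```text
clock: 16.9
tcp_pos: [483.0, 272.8, 281.5]
tcp_rot: [-180.0, -0.0, 7.5]
wrist_force: [0.5, 0.8, 0.8]
opening: -0.1
gripper_force: 0.0
```

```bash
python3 -c "from h import *; look('t9.png'); read(grab('top'))"
```

```text
clock 16.95 needle 80.82930157812568 marks 77.55469955261161 104.56042530311116 reading 2.211483171419279 darkness 64.26461029052734
clock 17.0 needle 80.845129775665 marks 77.49700266609021 104.55678346285684 reading 2.2122947069516052 darkness 65.30265045166016
```

View pics/t9.png

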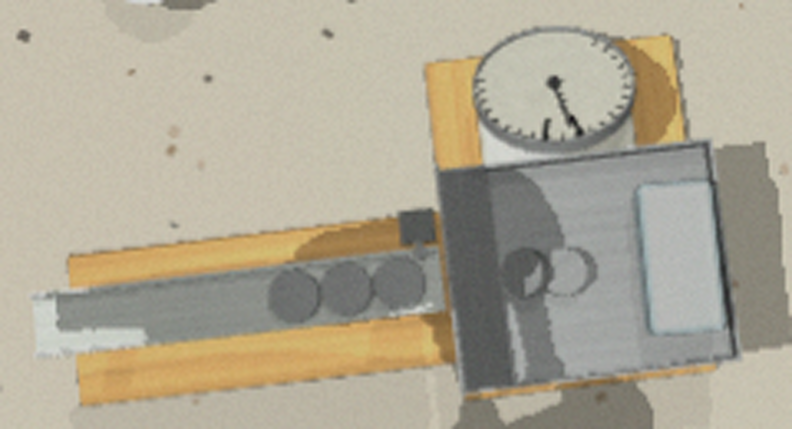

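The needle is steady, and three discs lie flat in the lane at crop (295,295), (347,288) and (399,283). Because the margin to the lower limit is moderate, I'll check the reading against the fine ticks, which also corrects for any offset of the hub.

Run:
```python
from h import *
from scipy.signal import find_peaks
f=grab('top');a,n,m=needle(f,52)
d=np.r_[m,m]; pk,_=find_peaks(-d,prominence=4,distance=7)
T=[]
for p in pk:
    if 130<=p<=400:
        i=np.arange(p-4,p+5);w=np.clip(d[i].max()-d[i],0,None);T.append((i*w).sum()/w.sum())
T=np.array(T);print(T.round(1),np.diff(T).round(1))
s=np.degrees(.2);k=np.round((T-T[0])/s*.985)
k=np.r_[0,np.cumsum(np.round(np.diff(T)/s))]
A=np.c_[np.ones(len(T)),np.cos(np.radians(T)),np.sin(np.radians(T))]
c,r,_,_=np.linalg.lstsq(A,T-s*k,rcond=None);print(c,(A@c-(T-s*k)).round(1))
cor=lambda x:x-c[1]*np.cos(np.radians(x))-c[2]*np.sin(np.radians(x))-c[0]
M=[cor(76.6),cor(104.57)];print('marks',M,np.radians(np.diff(M)))
print('reading, needle direction vs true marks',[2.14+np.radians(a-(76.6-(76.6-c[0]-M[0]))),2.64+np.radians(a-(104.57-(104.57-c[0]-M[1])))])
print('abs mod .2 of marks', [np.radians(x)%.2 for x in M], 'needle',np.radians(a-c[0])%.2)
```

```text
[180.7 192.  312.7 325.3 336.2 349.2 360.3 371.7 383.5 395.3] [ 11.3 120.7  12.6  11.   13.   11.1  11.4  11.8  11.8]
[178.66865518  -2.07679307   1.66234293] [ 0.  -0.2  0.8 -0.3  0.3 -1.  -0.3  0.1  0.2  0.4]
marks [np.float64(-103.20444985045553), np.float64(-76.22998239839157)] [0.47079327]
reading, needle direction vs true marks [np.float64(2.232948084439976), np.float64(2.2621548134294143)]
abs mod .2 of marks [np.float64(0.1987425474001817), np.float64(0.06953581841074347)] needle 0.09169063184015741
```

The tick check gives 2.21 to 2.26, inside the band, so I'm handing in.

```bash
python3 -c "from h import *; print(workorder.finish_job())"
```

```text
the job is handed in; nothing more can be done
None
```

I pushed two discs into the pan and handed the job in with the needle at rest at about 2.21 rad by my camera reading (marks at 2.14 and 2.64); the other three lie flat in the lane, and the hand-in returned no verdict.

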